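# Draw a sampling paddle from its stand, dip it and hold it level

## Task

Take the flat sampling paddle by its handle, draw it out of the tool stand and dip the tip of its blade into the open beaker, at least 2 cm below the rim. Then lift it out, turn it so that the blade lies level with one flat face up (either face), and finish while still holding it like that in the gripper, motionless, at least 20 cm above the table and clear of the stand and the beaker. Leave the beaker, the two other tools in the stand and the small things on the table standing where they are.

Things in the scene. Friction and masses are not known exactly. Their poses are not given: they have to be found in the camera images.
- stand: Tool stand, fixed: level dark grey steel plate 60 (x) x 250 (y) mm, 8 mm thick, top 85 mm above the table, on two end cheeks, open front and back. Three slots through it, 8 (x) x 24 (y) mm, at x = 0, y = -80, 0, +80 mm, one tool in each; which is where varies. Origin on the table under its centre, z up.
- paddle: White plastic sampling paddle, loose, 24 to 42 g, upright in one stand slot, axes as the stand's; oblong flat handle, broad blade. Origin under its collar, on the plate. z up along the handle, y along the blade's width, x normal to its faces. Handle 12 (x) x 24 (y) mm, z 4 to 50; collar 14 x 34, z 0 to 4; key 6 x 22 to z = -8; blade 4 x 20, tip at z = -66. No other handle within 80 mm.
- paddle_handle (a point): Middle of the paddle's handle, 30 mm above the paddle's origin; axes as the paddle's.
- paddle_tip (a point): Lower end of the paddle's blade, 66 mm below the paddle's origin; axes as the paddle's.
- beaker: Open round white ceramic beaker, loose, 0.16 to 0.26 kg, 70 mm high, 72 mm outside diameter at the rim, tapering a little to the foot, wall 3 mm. Origin at the centre of its underside, z up.
- beaker_rim (a point): Centre of the beaker's mouth, at rim height (70 mm above the table).
- spatula: Another tool in the stand, to be left there: round barrel handle 14 mm thick, narrow steel blade. Origin under its collar; the top of its handle is 50 mm above that.
- hook: Another tool in the stand, to be left there: thin stem with a 20 mm ball on top, thin steel rod with a bent foot. Origin under its collar; its top is 50 mm above that.
- petri_dish: Bystander: closed flat round dish, 62 mm across, 14 mm high. Origin at the centre of its underside.
- timer: Bystander: small standing kitchen-type timer, 28 x 66 x 50 mm. Origin at the centre of its underside.
- vial_c: Bystander: small glass vial, 29 mm thick, 59 mm high. Origin at the centre of its underside.
- gauze_roll: Bystander: white gauze roll standing on end, 43 mm thick, 60 mm high. Origin at the centre of its underside.
Things that resemble listed ones, but are neither listed nor needed, are in the scene too. What is shaped like the paddle but green or turquoise is not meant.

How it is judged:
By the outcome, as a careful person would: the job done as asked, in the order asked, and still so for the second after the job is handed in, while the arm keeps its last pose, push and grip.
It also fails if it takes over 45 s, if anything falls off the work surface, if the arm or the gripper's body presses on something with over 40 N, if the wrist force passes 120 N, or if a joint passes its speed limit or range.

## Robot

A 6-joint arm with a two-finger parallel gripper is mounted at the origin on the work surface; the furniture and walls round the work are solid. World frame = base frame: x ahead of the robot, y to its left, z up, the work surface at z = 0. Lengths are in m, angles in rad, forces in N, time in s.
With the tool pointing down it reaches from about 0.3 to 0.875 m from the base axis. Payload 6.4 kg.
Tool frame: the origin (TCP) lies between the finger pads, 19 mm behind the fingertips; this is the grasp point; z points along the fingers, y is the direction in which the jaws open and shut (so a half turn about z gives the same grasp; the last joint's range is limited). The gripper opens to 85 mm and grips with 20 to 120 N. Pads are 22 mm wide; open, the fingers measure 114 mm over their backs; the gripper's body (76 mm by 85 mm) begins 54 mm behind the grasp point. The pads swing forward as they close: fully open they stand 13 mm farther back than shut.
Start: joints at [-1.356, 0.181, 1.607, -0, 1.354, -0.206], TCP at [0.235, -0.525, 0.25] pointing down, gripper open.
Joint ranges: [-2.99, 2.99], [-0.89, 2.07], [0.3, 2.58], [-1.14, 4.28], [0, 2.63], [-3.12, 3.12]. Speed limits (rad/s): [2.57, 2.57, 3.01, 3.14, 3.14, 3.14].

## Interface

Orientations are given as a unit quaternion [w, x, y, z].
In Python, from bench import ctrl gives the robot as it stands. The module is installed in compiled form; this text tells all that it offers.
- The arm moves only by the tool drive_tool, never from a script. Its argument "deltas" is a list of rows, each an object with "slide": the shift along the tool's x, y, z as a fraction of full scale, a list of three; "delta_rot": the turn, a rotation vector about the tool's x, y, z as a fraction of full scale, a list of three; "hand": the opening, from 0 (shut) to 1 (fully open). In form: [{"slide": [tx, ty, tz], "delta_rot": [wx, wy, wz], "hand": hand}, ...]. A call has exactly 5 rows; each row shifts and turns the commanded pose from where the row before left it, along the tool's axes as they then stand; what a row does not reach is not made up. Full scale, the value 1, is 50 mm for a shift and 180 degrees for a turn. A row lasts 1/8 s, in which the tool goes at most 62.5 mm and 10.7 degrees, less where a joint would pass 70% of its speed; a pose out of reach is approached as far as the arm can. A call with a number of a shift or a turn outside -1 to 1 is refused whole. A call with a gripper value outside its range is refused whole. The fingers move at their own pace and stop on an object; the grip force is fixed at half the most. Time passes only in rows, so rows that do not move let the fingers close, or fill a call up. It gives the time, the measured TCP pose, the force and the opening at its end, in the units of the state.
- ctrl.get_obs(): the state, without advancing time (a new reading comes with each control period).
- ctrl.camera(name): name is "side" or "top"; returns a dict with "frame" (480x640x3 uint8, red, green, blue), "mtx" (3x3 intrinsics, pixels), "R" (3x3) and "t" (3): a world point X has camera coordinates R X + t. Camera axes: x right, y down, z forward; pixel columns grow to the right and rows downward; lengths in m; the calibration is good to about 2 mm. A picture is of the moment at which its call begins. There is no depth.
- ctrl.hand_in(): hands the job in, once; it reports no verdict.
The state is a dict: "time_s": time; "q": joint angles; "dq": joint speeds; "joint_efforts": joint torques, N m; "eef_pos": TCP position; "eef_rot": TCP orientation; "wrist_force": force on the tool from outside, world axes, zero at the start; "torque": the same for the moment, N m; "opening": opening from 0.0 (shut) to 1.0 (fully open).
Only numpy, scipy, OpenCV 4.12 (cv2) and the standard library are available. Lean on these libraries where they do the work, as an engineer would, in place of code of your own. Each camera call takes 0.05 s, during which the arm holds its last target.

## Working session

There is one attempt and no reset: what is moved stays moved. The work goes in short steps, Python scripts to look and compute and a tool call to move; the robot and the scene stay as the last step left them, time stands still between calls to the robot, and variables do not carry over. Pictures are saved under pics/ and viewed, and the job is handed in when it is done.

Besides the shell and the picture viewer there is one more tool, called after ">>>" in YAML: its name, and indented under it one key for each argument. drive_tool: Moves the arm, as the interface text tells. Its arguments: {"type":"object","properties":{"deltas":{"type":"array","items":{"type":"object","properties":{"slide":{"type":"array","items":{"type":"number"}},"delta_rot":{"type":"array","items":{"type":"number"}},"hand":{"type":"number"}}}}},"required":["deltas"]}

```bash
mkdir -p pics; python3 - <<'E'
from bench import ctrl
import cv2,numpy as np
o=ctrl.get_obs();print(o)
for n in ("side","top"):
    c=ctrl.camera(n);cv2.imwrite(f"pics/{n}0.png",c["frame"][:,:,::-1]);np.savez(f"{n}0.npz",**c)
    print(n,c["mtx"],c["R"],c["t"],-c["R"].T@c["t"])
E
```

```text
{'time_s': 0.0, 'q': array([-1.35626576e+00,  1.81551699e-01,  1.60799702e+00, -1.19449936e-05,
        1.35380590e+00, -2.06308289e-01]), 'dq': array([ 1.95492398e-04, -4.18779632e-05,  1.15842883e-03, -8.65722677e-04,
        5.26119896e-04,  1.35596363e-03]), 'joint_efforts': array([-1.70199360e-05, -4.44870329e+01, -3.51337481e+01, -2.40738136e-04,
        9.10613453e-03, -1.31189856e-05]), 'eef_pos': array([ 0.23479824, -0.5243082 ,  0.24908344]), 'eef_rot': array([-8.80950710e-04,  9.77942745e-01,  2.08871277e-01, -9.45308692e-06]), 'wrist_force': array([ 0.2589449 , -0.45165595,  0.26547667]), 'torque': array([-0.01999455, -0.03877649,  0.02934376]), 'opening': 1.0011905710132403}
side [[486.47804165   0.         321.76480745]
 [  0.         486.47804165 240.56260708]
 [  0.           0.           1.        ]] [[-0.9735612  -0.22781517  0.01669872]
 [-0.16362073  0.64448018 -0.74690933]
 [ 0.15939528 -0.7298942  -0.66471618]] [0.51610761 0.11874358 0.89880848] [0.37862542 0.69708435 0.67752489]
top [[467.89669759   0.         312.16526512]
 [  0.         467.89669759 230.7687104 ]
 [  0.           0.           1.        ]] [[-0.02001415 -0.99939415 -0.02847412]
 [-0.99232137  0.02333323 -0.12146545]
 [ 0.12205626  0.02582445 -0.99218716]] [0.07720211 0.51418688 0.93349127] [0.39784532 0.0410508  0.99085227]
```

View pics/side0.png

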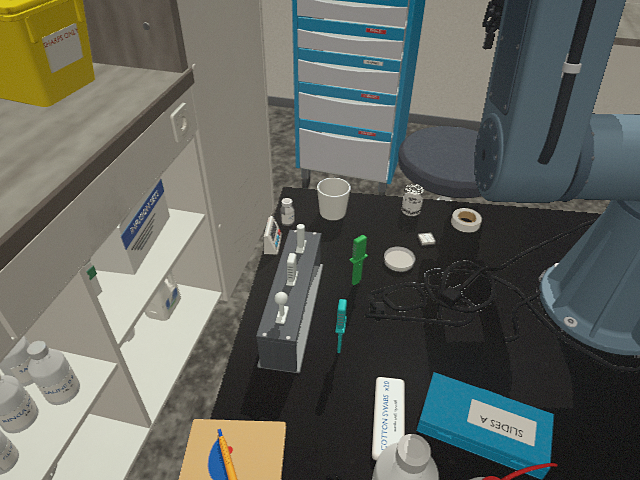

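View pics/top0.png

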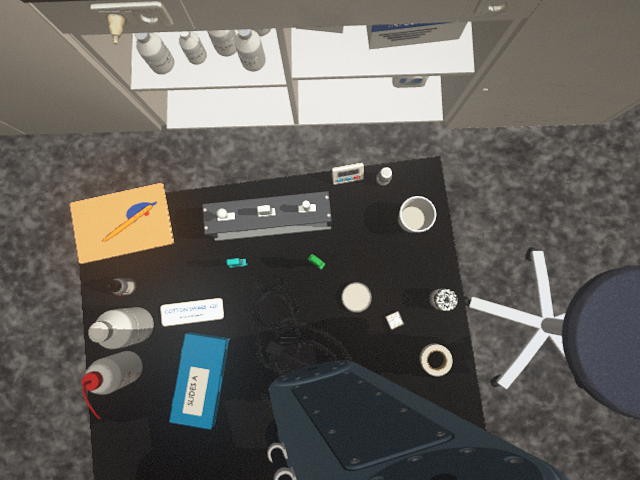

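```bash
python3 - <<'E'
import cv2,numpy as np
s=cv2.imread("pics/side0.png");t=cv2.imread("pics/top0.png")
cv2.imwrite("pics/c0.png",np.hstack([cv2.resize(s[170:370,230:370],None,fx=3,fy=3,interpolation=2),]))
cv2.imwrite("pics/c1.png",cv2.resize(t[150:250,190:450],None,fx=3,fy=3,interpolation=2))
E
```

```text
(no output)
```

View pics/c0.png

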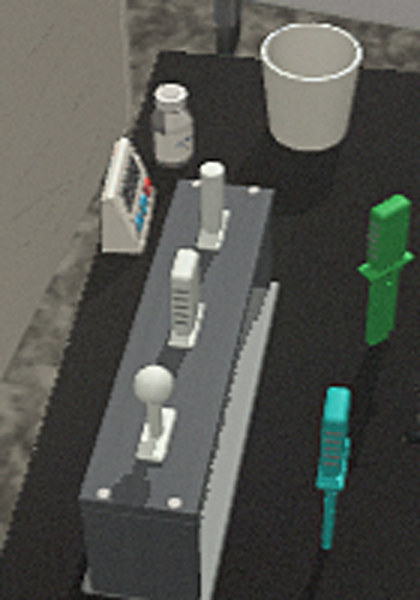

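View pics/c1.png

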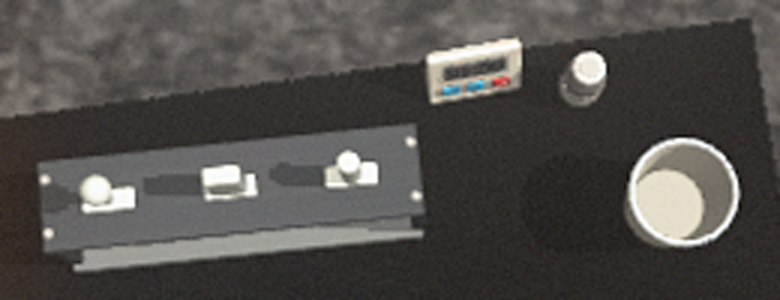

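```bash
cat > h.py <<'E'
import numpy as np
C={n:dict(np.load(f"{n}0.npz")) for n in("side","top")}
def ray(n,uv):
    c=C[n];d=c["R"].T@np.linalg.inv(c["mtx"])@np.array([uv[0],uv[1],1.]);return -c["R"].T@c["t"],d/np.linalg.norm(d)
def onz(n,uv,z):
    o,d=ray(n,uv);return o+d*(z-o[2])/d[2]
def tri(a,b):
    o,d=ray("side",a);p,e=ray("top",b)
    s=np.linalg.lstsq(np.c_[d,-e],p-o,rcond=None)[0];A=o+d*s[0];B=p+e*s[1];return (A+B)/2,np.linalg.norm(A-B)
def proj(n,X):
    c=C[n];q=c["mtx"]@(c["R"]@np.asarray(X)+c["t"]);return q[:2]/q[2]
E
python3 - <<'E'
from h import *
import cv2
np.set_printoptions(precision=4,suppress=True)
P=[onz("top",u,.085) for u in((202.7,204.3),(328.3,191.3),(331.7,221),(205,234))]
for p in P:print(p)
for i in range(4):print(np.linalg.norm(P[i]-P[(i+1)%4]))
ctr=sum(P)/4;print("ctr",ctr)
d=P[0]-P[1]; print("yaw y-axis vs +y deg",np.degrees(np.arctan2(-d[0],d[1])))
d=P[3]-P[2]; print(np.degrees(np.arctan2(-d[0],d[1])))
# screws (side crop/3)
S=[onz("side",(u/3+230,v/3+170),.085) for u,v in((197,184),(254,190),(175,503),(103,494))];print("side screws",S,sum(S)/4)
S=[onz("top",(u/3+190,v/3+150),.085) for u,v in((411,142),(416,195),(48,233),(44,180))];print("top screws",S,sum(S)/4)
# paddle top: side crop top-face center (187,255); top crop (221,178)
print(tri((187/3+230,256/3+170),(222/3+190,177/3+150)))
# beaker rim: ellipse fit of bright ring
print("rim top",onz("top",(683/3+190,192/3+150),.07),"side",onz("side",(311/3+230,52/3+170),.07))
for nm,uv in dict(turq=(236,263),green=(316,262),petri=(356,297),timer=(347,174),vial=(445,300)).items(): print(nm,onz("top",uv,.05))
for nm,uv in dict(edgeTL=(0,135),a=(70,203),b=(440,157),c=(480,400)).items(): print(nm,onz("top",uv,0))
E
```

```text
[0.5671 0.2801 0.085 ]
[0.5868 0.0313 0.085 ]
[0.5276 0.0261 0.085 ]
[0.5078 0.2751 0.085 ]
0.24965355938686104
0.05945692965521231
0.24981031345412727
0.05949084766219946
ctr [0.5474 0.1531 0.085 ]
yaw y-axis vs +y deg 4.5310364049257865
4.539077989317799
side screws [array([0.5739, 0.0332, 0.085 ]), array([0.5381, 0.03  , 0.085 ]), array([0.5194, 0.2713, 0.085 ]), array([0.5559, 0.2746, 0.085 ])] [0.5468 0.1523 0.085 ]
top screws [array([0.5748, 0.0341, 0.085 ]), array([0.5396, 0.0317, 0.085 ]), array([0.5203, 0.2732, 0.085 ]), array([0.5556, 0.2761, 0.085 ])] [0.5476 0.1538 0.085 ]
(array([0.5455, 0.1517, 0.1385]), np.float64(0.0002547481660028836))
rim top [ 0.5396 -0.1445  0.07  ] side [ 0.5387 -0.1434  0.07  ]
turq [0.4517 0.2207 0.05  ]
green [0.4502 0.0591 0.05  ]
petri [ 0.379  -0.0189  0.05  ]
timer [ 0.6293 -0.0083  0.05  ]
vial [ 0.3697 -0.1941  0.05  ]
edgeTL [0.7515 0.7597 0.    ]
a [0.5932 0.5942 0.    ]
b [ 0.6737 -0.2124  0.    ]
c [ 0.1668 -0.266   0.    ]
```

```bash
cat > plan.py <<'E'
import sys,json,numpy as np
from scipy.spatial.transform import Rotation as R, Slerp
from bench import ctrl
def plan(p1,R1,n,hand,waypts=None):
    o=ctrl.get_obs();q=o["eef_rot"];R0=R.from_quat([q[1],q[2],q[3],q[0]]);p0=np.array(o["eef_pos"])
    rv=(R0.inv()*R1).as_rotvec()
    print("now",p0.round(4),"q",np.round(o["q"],3),"F",o["wrist_force"].round(1),"open",round(o["opening"],3),"rot err deg",np.degrees(rv).round(2))
    d=(np.array(p1)-p0)/n; Rc=R0;st=R.from_rotvec(rv/n);pos=p0.copy();rows=[]
    for i in range(n):
        rem=(np.array(p1)-pos)/(n-i)
        s=np.round(Rc.inv().apply(rem)/.05,3);w=np.round((Rc.inv()*R1).as_rotvec()/(n-i)/np.pi,4)
        pos=pos+Rc.apply(s*.05);Rc=Rc*R.from_rotvec(w*np.pi)
        rows.append(dict(slide=s.tolist(),delta_rot=w.tolist(),hand=hand))
    for r in rows:print(json.dumps(r))
def down(yaw): # tool y yaw deg
    a=np.radians(yaw);y=np.array([np.cos(a),np.sin(a),0]);z=np.array([0,0,-1.]);return R.from_matrix(np.c_[np.cross(y,z),y,z])
E
python3 -c "
from plan import *
plan([.5465,.1525,.25],down(4.5),15,1)
from h import *
for z in(0,.2,.4):print(onz('top',(300,20),z),onz('side',(190,70),z))
"
```

```text
now [ 0.2348 -0.5244  0.2492] q [-1.356  0.181  1.608 -0.     1.354 -0.206] F [ 0.  -0.1  0.4] open 0.999 rot err deg [-7.000e-02 -7.000e-02 -7.039e+01]
{"slide": [0.748, -0.654, 0.0], "delta_rot": [-0.0, -0.0, -0.0261], "hand": 1}
{"slide": [0.799, -0.591, 0.0], "delta_rot": [-0.0, -0.0, -0.0261], "hand": 1}
{"slide": [0.845, -0.523, 0.0], "delta_rot": [-0.0, -0.0, -0.0261], "hand": 1}
{"slide": [0.885, -0.452, 0.0], "delta_rot": [-0.0, -0.0, -0.0261], "hand": 1}
{"slide": [0.919, -0.378, 0.0], "delta_rot": [-0.0, -0.0, -0.0261], "hand": 1}
{"slide": [0.947, -0.302, 0.0], "delta_rot": [-0.0, -0.0, -0.0261], "hand": 1}
{"slide": [0.968, -0.223, 0.0], "delta_rot": [-0.0, -0.0001, -0.0261], "hand": 1}
{"slide": [0.983, -0.143, 0.0], "delta_rot": [-0.0, -0.0, -0.026], "hand": 1}
{"slide": [0.992, -0.062, 0.0], "delta_rot": [-0.0, -0.0001, -0.0261], "hand": 1}
{"slide": [0.993, 0.019, -0.0], "delta_rot": [-0.0, -0.0, -0.026], "hand": 1}
{"slide": [0.988, 0.1, -0.0], "delta_rot": [-0.0001, -0.0001, -0.0261], "hand": 1}
{"slide": [0.977, 0.181, -0.001], "delta_rot": [-0.0, -0.0, -0.026], "hand": 1}
{"slide": [0.959, 0.259, -0.001], "delta_rot": [-0.0001, -0.0001, -0.0261], "hand": 1}
{"slide": [0.935, 0.337, -0.001], "delta_rot": [-0.0, -0.0, -0.026], "hand": 1}
{"slide": [0.903, 0.413, -0.0], "delta_rot": [-0.0001, -0.0001, -0.0261], "hand": 1}
[1.00033095 0.08473474 0.        ] [ 1.17770856 -0.79004469  0.        ]
[0.87872137 0.07591729 0.2       ] [ 0.94182553 -0.35105594  0.2       ]
[0.7571118  0.06709985 0.4       ] [0.70594249 0.08793282 0.4       ]
```

Candidates for the paddle are the white middle handle (side 292,268 / top 265,211), the ball-topped hook (side 282,298), the round spatula (side 300,237), green (359,258) and turquoise (342,316). The close crop shows that the middle white one has the flat oblong handle, so it is the paddle. I am moving above it now.

>>> drive_tool:
  deltas:
    - {"slide":[0.75,-0.65,0],"delta_rot":[0,0,-0.026],"hand":1}
    - {"slide":[0.8,-0.59,0],"delta_rot":[0,0,-0.026],"hand":1}
    - {"slide":[0.845,-0.52,0],"delta_rot":[0,0,-0.026],"hand":1}
    - {"slide":[0.885,-0.45,0],"delta_rot":[0,0,-0.026],"hand":1}
    - {"slide":[0.92,-0.38,0],"delta_rot":[0,0,-0.026],"hand":1}

```text
time_s: 0.72
eef_pos: [0.3396, -0.2978, 0.2497]
eef_rot: [-0.0, 0.915, 0.404, 0.0]
wrist_force: [0.4, 0.5, 0.0]
opening: 1.001
```

>>> drive_tool:
  deltas:
    - {"slide":[0.947,-0.3,0],"delta_rot":[0,0,-0.026],"hand":1}
    - {"slide":[0.968,-0.22,0],"delta_rot":[0,0,-0.026],"hand":1}
    - {"slide":[0.983,-0.14,0],"delta_rot":[0,0,-0.026],"hand":1}
    - {"slide":[0.992,-0.06,0],"delta_rot":[0,0,-0.026],"hand":1}
    - {"slide":[0.993,0.02,0],"delta_rot":[0,0,-0.026],"hand":1}

```text
time_s: 1.35
eef_pos: [0.4444, -0.0728, 0.2498]
eef_rot: [-0.0, 0.814, 0.581, -0.0]
wrist_force: [0.1, 0.1, -0.2]
opening: 1.003
```

```bash
python3 -c "
from plan import *
plan([.5465,.1525,.20],down(4.5),5,1)"
```

```text
now [ 0.4444 -0.0728  0.2498] q [-0.427 -0.108  1.906 -0.     1.344 -0.096] F [ 0.1  0.1 -0.2] open 1.003 rot err deg [ -0.     0.   -23.44]
{"slide": [0.985, 0.094, 0.199], "delta_rot": [-0.0, 0.0, -0.026], "hand": 1}
{"slide": [0.974, 0.174, 0.199], "delta_rot": [-0.0, 0.0, -0.0261], "hand": 1}
{"slide": [0.956, 0.253, 0.2], "delta_rot": [-0.0, 0.0, -0.026], "hand": 1}
{"slide": [0.933, 0.33, 0.199], "delta_rot": [-0.0, 0.0, -0.0261], "hand": 1}
{"slide": [0.903, 0.405, 0.2], "delta_rot": [-0.0, -0.0, -0.026], "hand": 1}
```

>>> drive_tool:
  deltas:
    - {"slide":[0.985,0.094,0.2],"delta_rot":[0,0,-0.026],"hand":1}
    - {"slide":[0.974,0.174,0.2],"delta_rot":[0,0,-0.026],"hand":1}
    - {"slide":[0.956,0.253,0.2],"delta_rot":[0,0,-0.026],"hand":1}
    - {"slide":[0.933,0.33,0.2],"delta_rot":[0,0,-0.026],"hand":1}
    - {"slide":[0.903,0.405,0.2],"delta_rot":[0,0,-0.026],"hand":1}

```text
time_s: 1.98
eef_pos: [0.5471, 0.1522, 0.1992]
eef_rot: [-0.0, 0.679, 0.734, -0.0]
wrist_force: [1.0, -0.3, 0.7]
opening: 1.003
```

```bash
python3 -c "
from plan import *
plan([.5465,.1525,.115],down(4.5),5,1)
import cv2
for n in('side','top'):
    cv2.imwrite(f'pics/{n}1.png',ctrl.camera(n)['frame'][:,:,::-1])
"
```

```text
now [0.5471 0.1522 0.1992] q [ 0.062  0.216  1.673 -0.     1.254 -0.016] F [ 1.  -0.3  0.7] open 1.003 rot err deg [-0.03  0.01 -0.02]
{"slide": [0.001, -0.002, 0.337], "delta_rot": [-0.0, 0.0, -0.0], "hand": 1}
{"slide": [0.002, -0.002, 0.337], "delta_rot": [-0.0, 0.0, -0.0], "hand": 1}
{"slide": [0.001, -0.002, 0.337], "delta_rot": [-0.0001, 0.0, -0.0], "hand": 1}
{"slide": [0.002, -0.002, 0.337], "delta_rot": [-0.0, 0.0, -0.0001], "hand": 1}
{"slide": [0.001, -0.003, 0.337], "delta_rot": [-0.0001, 0.0, -0.0], "hand": 1}
```

View pics/side1.png

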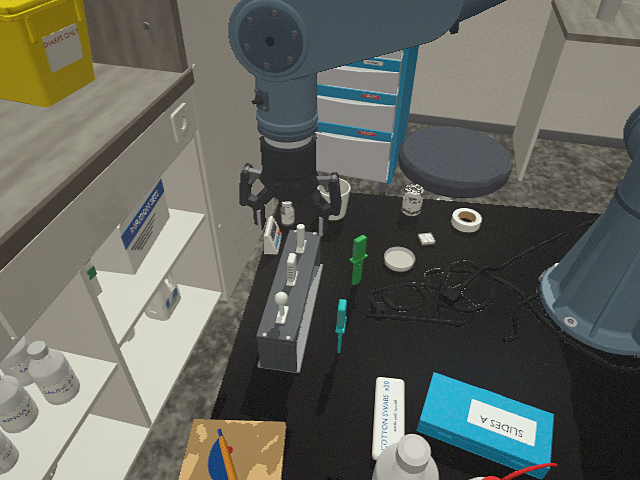

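The open gripper straddles the middle handle (side 292,255), with one finger on each side at about (265,210) and (335,220). I am descending to grasp height.

>>> drive_tool:
  deltas:
    - {"slide":[0,0,0.337],"delta_rot":[0,0,0],"hand":1}
    - {"slide":[0,0,0.337],"delta_rot":[0,0,0],"hand":1}
    - {"slide":[0,0,0.337],"delta_rot":[0,0,0],"hand":1}
    - {"slide":[0,0,0.337],"delta_rot":[0,0,0],"hand":1}
    - {"slide":[0,0,0.337],"delta_rot":[0,0,0],"hand":1}

```text
time_s: 2.7
eef_pos: [0.5468, 0.1502, 0.1146]
eef_rot: [-0.0, 0.68, 0.733, -0.0]
wrist_force: [-0.6, -0.2, 0.2]
opening: 1.004
```

>>> drive_tool:
  deltas:
    - {"slide":[0,0,0],"delta_rot":[0,0,0],"hand":0}
    - {"slide":[0,0,0],"delta_rot":[0,0,0],"hand":0}
    - {"slide":[0,0,0],"delta_rot":[0,0,0],"hand":0}
    - {"slide":[0,0,0],"delta_rot":[0,0,0],"hand":0}
    - {"slide":[0,0,0],"delta_rot":[0,0,0],"hand":0}

```text
time_s: 3.32
eef_pos: [0.5475, 0.1506, 0.1164]
eef_rot: [0.001, 0.68, 0.733, 0.001]
wrist_force: [1.7, 0.4, 1.8]
opening: 0.128
```

>>> drive_tool:
  deltas:
    - {"slide":[0,0,0],"delta_rot":[0,0,0],"hand":0}
    - {"slide":[0,0,0],"delta_rot":[0,0,0],"hand":0}
    - {"slide":[0,0,0],"delta_rot":[0,0,0],"hand":0}
    - {"slide":[0,0,0],"delta_rot":[0,0,0],"hand":0}
    - {"slide":[0,0,0],"delta_rot":[0,0,0],"hand":0}

```text
time_s: 3.95
eef_pos: [0.5475, 0.1507, 0.1164]
eef_rot: [0.0, 0.68, 0.733, 0.001]
wrist_force: [1.0, 0.2, 5.7]
opening: 0.136
```

```bash
python3 -c "
from plan import *
plan([.5465,.1525,.24],down(4.5),5,0)
import cv2
for n in('side','top'):
    cv2.imwrite(f'pics/{n}2.png',cv2.resize(ctrl.camera(n)['frame'][130:330,200:460,::-1],None,fx=3,fy=3))
"
```

```text
now [0.5475 0.1507 0.1164] q [ 0.06   0.32   1.73   0.     1.091 -0.016] F [1.  0.2 5.7] open 0.136 rot err deg [ 0.08 -0.   -0.19]
{"slide": [0.008, -0.003, -0.494], "delta_rot": [0.0001, -0.0, -0.0002], "hand": 0}
{"slide": [0.008, -0.003, -0.495], "delta_rot": [0.0001, -0.0, -0.0002], "hand": 0}
{"slide": [0.007, -0.003, -0.494], "delta_rot": [0.0001, -0.0, -0.0002], "hand": 0}
{"slide": [0.008, -0.003, -0.495], "delta_rot": [0.0001, -0.0, -0.0002], "hand": 0}
{"slide": [0.007, -0.003, -0.494], "delta_rot": [0.0001, -0.0, -0.0003], "hand": 0}
```

View pics/side2.png

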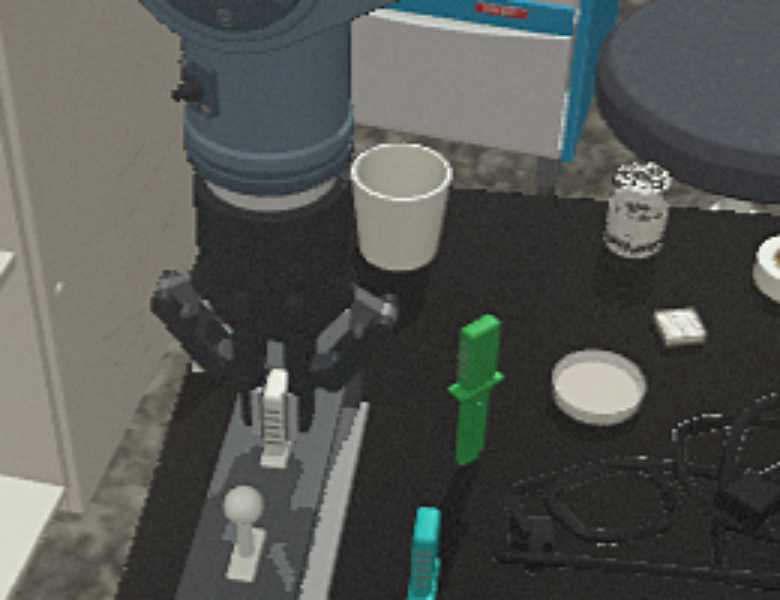

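The paddle handle sits between the pads (crop 275,420) and the opening of 0.136 is about 11.6 mm, which matches the 12 mm handle. I am lifting it straight out.

>>> drive_tool:
  deltas:
    - {"slide":[0,0,-0.2],"delta_rot":[0,0,0],"hand":0}
    - {"slide":[0,0,-0.4],"delta_rot":[0,0,0],"hand":0}
    - {"slide":[0,0,-0.5],"delta_rot":[0,0,0],"hand":0}
    - {"slide":[0,0,-0.5],"delta_rot":[0,0,0],"hand":0}
    - {"slide":[0,0,-0.5],"delta_rot":[0,0,0],"hand":0}

```text
time_s: 4.68
eef_pos: [0.5459, 0.1504, 0.2206]
eef_rot: [-0.001, 0.68, 0.733, -0.001]
wrist_force: [0.6, -0.5, -0.1]
opening: 0.13
```

>>> drive_tool:
  deltas:
    - {"slide":[0,0,-0.5],"delta_rot":[0,0,0],"hand":0}
    - {"slide":[0,0,-0.4],"delta_rot":[0,0,0],"hand":0}
    - {"slide":[0,0,-0.2],"delta_rot":[0,0,0],"hand":0}
    - {"slide":[0,0,0],"delta_rot":[0,0,0],"hand":0}
    - {"slide":[0,0,0],"delta_rot":[0,0,0],"hand":0}

```text
time_s: 5.3
eef_pos: [0.5462, 0.1505, 0.2744]
eef_rot: [-0.001, 0.68, 0.733, -0.001]
wrist_force: [-1.0, -0.7, -0.8]
opening: 0.135
```

```bash
python3 -c "
from plan import *
plan([.539,-.144,.275],down(4.5),10,0)
import cv2
for n in('side','top'):
    f=ctrl.camera(n)['frame'];cv2.imwrite(f'pics/{n}3.png',cv2.resize(f[130:330,200:460,::-1],None,fx=3,fy=3))
"
```

```text
now [0.5462 0.1505 0.2744] q [ 0.059  0.143  1.6   -0.     1.401 -0.016] F [-1.  -0.7 -0.8] open 0.135 rot err deg [-0.13  0.   -0.19]
{"slide": [-0.586, -0.059, -0.001], "delta_rot": [-0.0001, 0.0, -0.0001], "hand": 0}
{"slide": [-0.586, -0.059, -0.001], "delta_rot": [-0.0001, 0.0, -0.0001], "hand": 0}
{"slide": [-0.586, -0.059, -0.001], "delta_rot": [-0.0001, 0.0, -0.0001], "hand": 0}
{"slide": [-0.586, -0.059, -0.001], "delta_rot": [-0.0001, 0.0, -0.0001], "hand": 0}
{"slide": [-0.586, -0.059, -0.001], "delta_rot": [-0.0001, 0.0, -0.0001], "hand": 0}
{"slide": [-0.586, -0.06, -0.001], "delta_rot": [-0.0, 0.0, -0.0001], "hand": 0}
{"slide": [-0.586, -0.06, -0.001], "delta_rot": [-0.0001, 0.0, -0.0001], "hand": 0}
{"slide": [-0.587, -0.06, -0.001], "delta_rot": [-0.0, 0.0, -0.0001], "hand": 0}
{"slide": [-0.586, -0.06, -0.001], "delta_rot": [-0.0001, 0.0, -0.0001], "hand": 0}
{"slide": [-0.587, -0.06, -0.002], "delta_rot": [-0.0, 0.0, -0.0002], "hand": 0}
```

View pics/side3.png

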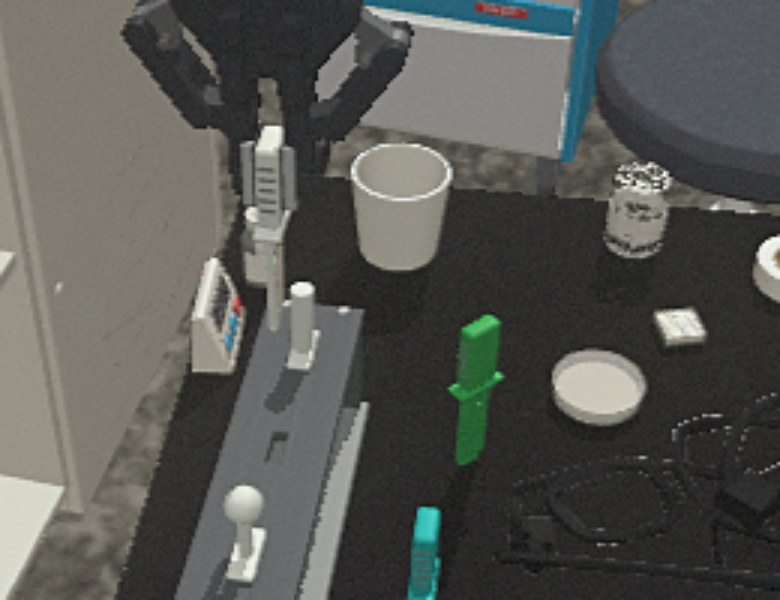

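The paddle is out of its slot, with its tip at crop (277,328). The spatula and the hook are still standing. Next I carry it over to the beaker.

>>> drive_tool:
  deltas:
    - {"slide":[-0.3,-0.03,0],"delta_rot":[0,0,0],"hand":0}
    - {"slide":[-0.6,-0.06,0],"delta_rot":[0,0,0],"hand":0}
    - {"slide":[-0.7,-0.07,0],"delta_rot":[0,0,0],"hand":0}
    - {"slide":[-0.7,-0.07,0],"delta_rot":[0,0,0],"hand":0}
    - {"slide":[-0.7,-0.07,0],"delta_rot":[0,0,0],"hand":0}

```text
time_s: 6.02
eef_pos: [0.5428, -0.0021, 0.2755]
eef_rot: [-0.0, 0.68, 0.733, -0.0]
wrist_force: [1.2, -0.2, -0.6]
opening: 0.135
```

>>> drive_tool:
  deltas:
    - {"slide":[-0.7,-0.07,0],"delta_rot":[0,0,0],"hand":0}
    - {"slide":[-0.7,-0.07,0],"delta_rot":[0,0,0],"hand":0}
    - {"slide":[-0.7,-0.07,0],"delta_rot":[0,0,0],"hand":0}
    - {"slide":[-0.5,-0.06,0],"delta_rot":[0,0,0],"hand":0}
    - {"slide":[-0.26,-0.02,0],"delta_rot":[0,0,0],"hand":0}

```text
time_s: 6.65
eef_pos: [0.5389, -0.1457, 0.2755]
eef_rot: [-0.0, 0.681, 0.733, -0.0]
wrist_force: [0.4, 0.0, -0.2]
opening: 0.134
```

```bash
python3 -c "
from plan import *
plan([.539,-.144,.135],down(4.5),10,0)
import cv2
from h import *
print(proj('side',[.5462,.1505,.1784]),'seen 292.3 239.3')
o=ctrl.get_obs()['eef_pos'];print(proj('side',o-[0,0,.096]),proj('top',o-[0,0,.096]))
for n in('side','top'):
    f=ctrl.camera(n)['frame'];cv2.imwrite(f'pics/{n}4.png',cv2.resize(f[130:330,230:490,::-1],None,fx=3,fy=3))
"
```

```text
now [ 0.5389 -0.1457  0.2755] q [-0.477  0.123  1.621 -0.     1.399 -0.55 ] F [ 0.4  0.  -0.2] open 0.134 rot err deg [-0.03  0.   -0.3 ]
{"slide": [0.003, 0.001, 0.281], "delta_rot": [-0.0, 0.0, -0.0002], "hand": 0}
{"slide": [0.004, 0.001, 0.281], "delta_rot": [-0.0, 0.0, -0.0002], "hand": 0}
{"slide": [0.003, 0.001, 0.281], "delta_rot": [-0.0, 0.0, -0.0002], "hand": 0}
{"slide": [0.004, 0.001, 0.281], "delta_rot": [-0.0, -0.0, -0.0002], "hand": 0}
{"slide": [0.003, 0.0, 0.281], "delta_rot": [-0.0, -0.0, -0.0001], "hand": 0}
{"slide": [0.004, 0.001, 0.281], "delta_rot": [-0.0, -0.0, -0.0002], "hand": 0}
{"slide": [0.003, 0.0, 0.281], "delta_rot": [-0.0, -0.0, -0.0001], "hand": 0}
{"slide": [0.004, 0.001, 0.281], "delta_rot": [-0.0001, -0.0, -0.0002], "hand": 0}
{"slide": [0.003, 0.0, 0.281], "delta_rot": [-0.0, -0.0, -0.0001], "hand": 0}
{"slide": [0.004, 0.0, 0.28], "delta_rot": [-0.0001, -0.0, -0.0002], "hand": 0}
[291.60469114 236.14352383] seen 292.3 239.3
[335.61945883 141.74109325] [430.62779831 204.57954737]
```

View pics/side4.png

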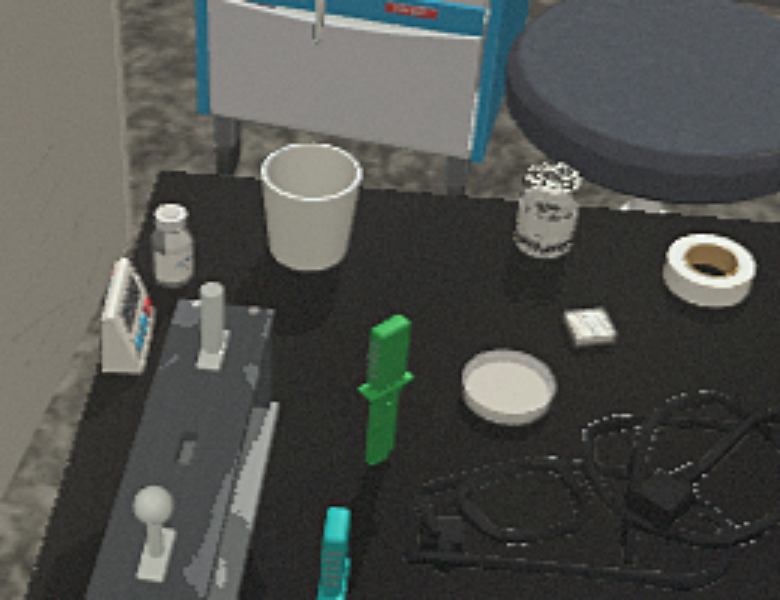

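View pics/top4.png

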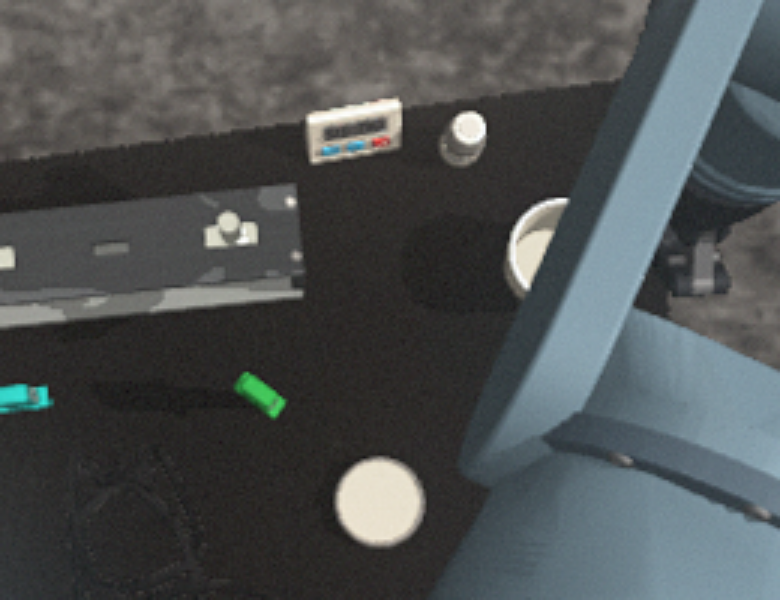

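The tip is at side crop (319,42), within about 2 px of where I expected it, and it hangs above the beaker mouth. I am dipping to TCP z of about 0.135, which puts the tip about 35 mm below the rim.

>>> drive_tool:
  deltas:
    - {"slide":[0,0,0.2],"delta_rot":[0,0,0],"hand":0}
    - {"slide":[0.03,0,0.4],"delta_rot":[0,0,0],"hand":0}
    - {"slide":[0,0,0.4],"delta_rot":[0,0,0],"hand":0}
    - {"slide":[0,0,0.4],"delta_rot":[0,0,0],"hand":0}
    - {"slide":[0,0,0.4],"delta_rot":[0,0,0],"hand":0}

```text
time_s: 7.38
eef_pos: [0.5391, -0.1408, 0.1844]
eef_rot: [-0.0, 0.679, 0.734, -0.0]
wrist_force: [0.8, 0.6, -0.3]
opening: 0.136
```

>>> drive_tool:
  deltas:
    - {"slide":[0,0,0.4],"delta_rot":[0,0,0],"hand":0}
    - {"slide":[0,0,0.4],"delta_rot":[0,0,0],"hand":0}
    - {"slide":[0,0,0.2],"delta_rot":[0,0,0],"hand":0}
    - {"slide":[0,0,0],"delta_rot":[0,0,0],"hand":0}
    - {"slide":[0,0,0],"delta_rot":[0,0,0],"hand":0}

```text
time_s: 8.0
eef_pos: [0.5399, -0.1423, 0.1365]
eef_rot: [0.001, 0.68, 0.733, 0.0]
wrist_force: [0.7, -0.1, 0.2]
opening: 0.136
```

```bash
python3 -c "
from plan import *
plan([.539,-.144,.3],down(4.5),2,0)
import cv2
f=ctrl.camera('side')['frame'];cv2.imwrite(f'pics/side5.png',cv2.resize(f[130:270,230:430,::-1],None,fx=4,fy=4))
"
```

```text
now [ 0.5399 -0.1423  0.1365] q [-0.47   0.272  1.744  0.     1.124 -0.546] F [ 0.7 -0.1  0.2] open 0.136 rot err deg [ 0.06  0.04 -0.17]
{"slide": [-0.017, -0.009, -1.635], "delta_rot": [0.0002, 0.0001, -0.0005], "hand": 0}
{"slide": [-0.017, -0.009, -1.636], "delta_rot": [0.0001, 0.0001, -0.0004], "hand": 0}
```

View pics/side5.png

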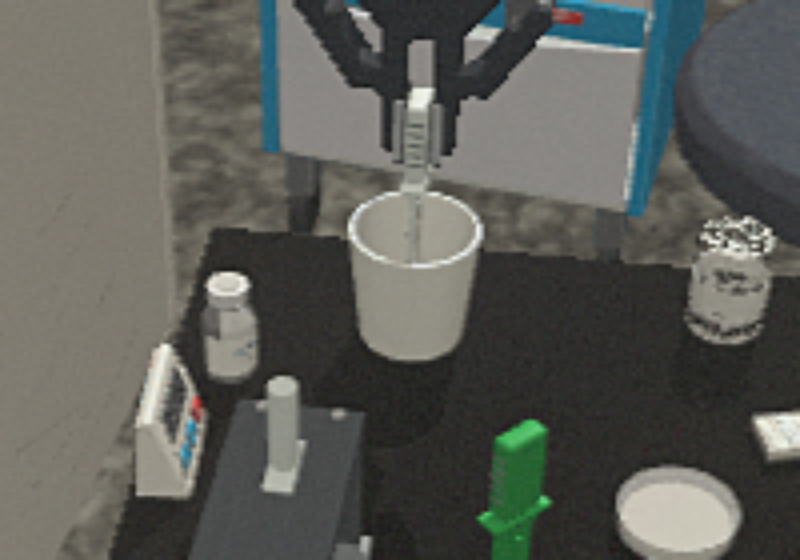

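The blade is well inside the beaker. It goes in behind the rim at crop (415,240), no contact force shows, and the tip is at about z 0.04. I am lifting it out and backing off toward the robot.

>>> drive_tool:
  deltas:
    - {"slide":[0,0,-0.3],"delta_rot":[0,0,0],"hand":0}
    - {"slide":[0,0,-0.7],"delta_rot":[0,0,0],"hand":0}
    - {"slide":[0,0,-0.9],"delta_rot":[0,0,0],"hand":0}
    - {"slide":[0,0,-0.9],"delta_rot":[0,0,0],"hand":0}
    - {"slide":[0,-0.3,-0.8],"delta_rot":[0,0,0],"hand":0}

```text
time_s: 8.68
eef_pos: [0.5249, -0.1436, 0.3194]
eef_rot: [0.002, 0.68, 0.733, 0.001]
wrist_force: [1.2, -0.5, -0.3]
opening: 0.136
```

>>> drive_tool:
  deltas:
    - {"slide":[0,-0.5,-0.5],"delta_rot":[0,0,0.03],"hand":0}
    - {"slide":[0,-0.7,-0.2],"delta_rot":[0,0,0.05],"hand":0}
    - {"slide":[0,-0.6,0],"delta_rot":[0,0,0.05],"hand":0}
    - {"slide":[0,-0.3,0],"delta_rot":[0,0,0.05],"hand":0}
    - {"slide":[0,0,0],"delta_rot":[0,0,0.05],"hand":0}

```text
time_s: 9.3
eef_pos: [0.42, -0.1343, 0.3528]
eef_rot: [0.001, 0.897, 0.443, 0.001]
wrist_force: [1.5, -0.1, -0.2]
opening: 0.131
```

>>> drive_tool:
  deltas:
    - {"slide":[0,0,0],"delta_rot":[0,0,0.05],"hand":0}
    - {"slide":[0,0,0],"delta_rot":[0,0,0.05],"hand":0}
    - {"slide":[0,0,0],"delta_rot":[0,0,0.05],"hand":0}
    - {"slide":[0,0,0],"delta_rot":[0,0,0.05],"hand":0}
    - {"slide":[0,0,0],"delta_rot":[0,0,0.05],"hand":0}

```text
time_s: 9.93
eef_pos: [0.4207, -0.1345, 0.3524]
eef_rot: [0.001, 0.998, 0.066, 0.001]
wrist_force: [0.3, 0.2, 0.4]
opening: 0.133
```

>>> drive_tool:
  deltas:
    - {"slide":[0,0,0],"delta_rot":[0.02,0,0.02],"hand":0}
    - {"slide":[0,0,0],"delta_rot":[0.03,0,0],"hand":0}
    - {"slide":[0,0,0],"delta_rot":[0.03,0,0],"hand":0}
    - {"slide":[0,0,0],"delta_rot":[0.03,0,0],"hand":0}
    - {"slide":[0,0,0],"delta_rot":[0.02,0,0],"hand":0}

```text
time_s: 10.55
eef_pos: [0.4208, -0.135, 0.3519]
eef_rot: [-0.203, 0.978, 0.036, -0.008]
wrist_force: [0.0, 0.2, -0.2]
opening: 0.134
```

```bash
cat >> plan.py <<'E'
def lev(yaw): # tool z horizontal at yaw deg, tool y down
    a=np.radians(yaw);z=np.array([np.cos(a),np.sin(a),0]);y=np.array([0,0,-1.]);return R.from_matrix(np.c_[np.cross(y,z),y,z])
E
python3 -c "
from plan import *
plan([.42,-.15,.35],lev(85),10,0)
o=ctrl.get_obs();q=o['eef_rot'];print(R.from_quat([q[1],q[2],q[3],q[0]]).as_matrix().round(3))
import cv2
f=ctrl.camera('side')['frame'];cv2.imwrite(f'pics/side6.png',f[:,:,::-1])
"
```

```text
now [ 0.4208 -0.135   0.3519] q [-0.772 -0.049  1.694  0.274  1.802  0.746] F [ 0.   0.2 -0.2] open 0.134 rot err deg [66.4   8.24  5.35]
{"slide": [-0.004, 0.029, -0.008], "delta_rot": [0.0369, 0.0046, 0.003], "hand": 0}
{"slide": [-0.003, 0.028, -0.012], "delta_rot": [0.0369, 0.0046, 0.003], "hand": 0}
{"slide": [-0.003, 0.026, -0.015], "delta_rot": [0.0369, 0.0046, 0.003], "hand": 0}
{"slide": [-0.002, 0.024, -0.018], "delta_rot": [0.0369, 0.0046, 0.003], "hand": 0}
{"slide": [-0.002, 0.022, -0.021], "delta_rot": [0.0369, 0.0046, 0.003], "hand": 0}
{"slide": [-0.002, 0.02, -0.023], "delta_rot": [0.0369, 0.0045, 0.003], "hand": 0}
{"slide": [-0.001, 0.017, -0.025], "delta_rot": [0.0369, 0.0045, 0.003], "hand": 0}
{"slide": [-0.0, 0.014, -0.027], "delta_rot": [0.0369, 0.0046, 0.0029], "hand": 0}
{"slide": [-0.0, 0.011, -0.028], "delta_rot": [0.0368, 0.0045, 0.003], "hand": 0}
{"slide": [0.0, 0.007, -0.03], "delta_rot": [0.0369, 0.0046, 0.0029], "hand": 0}
[[ 0.997  0.068 -0.03 ]
 [ 0.075 -0.915  0.397]
 [-0.001 -0.398 -0.917]]
```

View pics/side6.png

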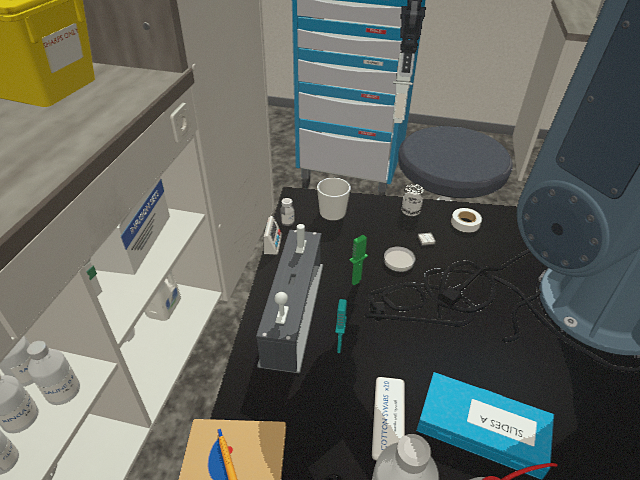

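All objects are still standing, and q4 is turning the way I want. q5 could come near its limit if I kept aiming the tool at +y, so I'll turn the tool yaw outward a little.

```bash
python3 -c "
from plan import *
plan([.45,-.13,.355],lev(60),10,0)
"
```

```text
now [ 0.4206 -0.1353  0.351 ] q [-0.773 -0.046  1.695  0.275  1.803  0.745] F [-1.  -0.8 -1. ] open 0.13 rot err deg [64.34 30.34 19.71]
{"slide": [0.059, -0.009, -0.005], "delta_rot": [0.0357, 0.0169, 0.0109], "hand": 0}
{"slide": [0.059, -0.011, -0.001], "delta_rot": [0.0357, 0.0169, 0.011], "hand": 0}
{"slide": [0.059, -0.013, 0.004], "delta_rot": [0.0357, 0.0168, 0.011], "hand": 0}
{"slide": [0.058, -0.015, 0.009], "delta_rot": [0.0358, 0.0168, 0.011], "hand": 0}
{"slide": [0.057, -0.015, 0.013], "delta_rot": [0.0358, 0.0169, 0.0109], "hand": 0}
{"slide": [0.055, -0.015, 0.018], "delta_rot": [0.0357, 0.0168, 0.0109], "hand": 0}
{"slide": [0.054, -0.015, 0.023], "delta_rot": [0.0358, 0.0169, 0.011], "hand": 0}
{"slide": [0.052, -0.014, 0.027], "delta_rot": [0.0357, 0.0168, 0.0109], "hand": 0}
{"slide": [0.05, -0.013, 0.031], "delta_rot": [0.0358, 0.0169, 0.011], "hand": 0}
{"slide": [0.048, -0.01, 0.035], "delta_rot": [0.0357, 0.0168, 0.0109], "hand": 0}
```

>>> drive_tool:
  deltas:
    - {"slide":[0.06,-0.01,0],"delta_rot":[0.0357,0.0169,0.011],"hand":0}
    - {"slide":[0.06,-0.01,0],"delta_rot":[0.0357,0.0169,0.011],"hand":0}
    - {"slide":[0.06,-0.01,0],"delta_rot":[0.0357,0.0169,0.011],"hand":0}
    - {"slide":[0.06,-0.01,0.01],"delta_rot":[0.0357,0.0169,0.011],"hand":0}
    - {"slide":[0.06,-0.01,0.01],"delta_rot":[0.0357,0.0169,0.011],"hand":0}

```text
time_s: 11.22
eef_pos: [0.436, -0.1325, 0.3529]
eef_rot: [-0.466, 0.876, -0.077, 0.093]
wrist_force: [1.1, 0.4, -1.2]
opening: 0.129
```

```bash
python3 -c "
from plan import *
plan([.45,-.13,.355],lev(60),5,0)
"
```

```text
now [ 0.436  -0.1325  0.3529] q [-1.024  0.096  1.772  0.732  1.959  0.76 ] F [ 1.1  0.4 -1.2] open 0.129 rot err deg [32.3  15.08  9.99]
{"slide": [0.053, -0.015, 0.017], "delta_rot": [0.0359, 0.0168, 0.0111], "hand": 0}
{"slide": [0.051, -0.015, 0.021], "delta_rot": [0.0359, 0.0167, 0.0111], "hand": 0}
{"slide": [0.05, -0.014, 0.025], "delta_rot": [0.0359, 0.0168, 0.0111], "hand": 0}
{"slide": [0.048, -0.012, 0.029], "delta_rot": [0.0359, 0.0167, 0.0111], "hand": 0}
{"slide": [0.046, -0.011, 0.034], "delta_rot": [0.0358, 0.0168, 0.0111], "hand": 0}
```

>>> drive_tool:
  deltas:
    - {"slide":[0.05,-0.015,0.02],"delta_rot":[0.0359,0.0168,0.0111],"hand":0}
    - {"slide":[0.05,-0.015,0.02],"delta_rot":[0.0359,0.0168,0.0111],"hand":0}
    - {"slide":[0.05,-0.015,0.025],"delta_rot":[0.0359,0.0168,0.0111],"hand":0}
    - {"slide":[0.05,-0.01,0.03],"delta_rot":[0.0359,0.0168,0.0111],"hand":0}
    - {"slide":[0.05,-0.01,0.03],"delta_rot":[0.0359,0.0168,0.0111],"hand":0}

```text
time_s: 11.85
eef_pos: [0.45, -0.1301, 0.3546]
eef_rot: [0.683, -0.683, 0.183, -0.183]
wrist_force: [0.0, -0.1, -0.7]
opening: 0.136
```

>>> drive_tool:
  deltas:
    - {"slide":[0,0,0],"delta_rot":[0,0,0],"hand":0}
    - {"slide":[0,0,0],"delta_rot":[0,0,0],"hand":0}
    - {"slide":[0,0,0],"delta_rot":[0,0,0],"hand":0}
    - {"slide":[0,0,0],"delta_rot":[0,0,0],"hand":0}
    - {"slide":[0,0,0],"delta_rot":[0,0,0],"hand":0}

```text
time_s: 12.48
eef_pos: [0.4499, -0.13, 0.3544]
eef_rot: [-0.682, 0.684, -0.183, 0.183]
wrist_force: [0.2, -0.3, -0.5]
opening: 0.133
```

```bash
python3 -c "
from plan import *
plan([.45,-.13,.355],lev(60),5,0)
o=ctrl.get_obs();print(o['dq'].round(4))
from h import *
z=np.array([.5,.866,0]);p=o['eef_pos']
for s in(-.02,.03,.096):print(s,proj('side',p+z*s),proj('top',p+z*s))
import cv2
for n in('side','top'):
    f=ctrl.camera(n)['frame'];cv2.imwrite(f'pics/{n}7.png',f[:,:,::-1])
"
```

```text
now [ 0.4499 -0.13    0.3544] q [-1.157  0.278  1.943  1.15   2.06   0.812] F [ 0.2 -0.3 -0.5] open 0.133 rot err deg [0.15 0.06 0.03]
{"slide": [0.0, -0.002, 0.0], "delta_rot": [0.0002, 0.0001, 0.0], "hand": 0}
{"slide": [0.0, -0.003, 0.0], "delta_rot": [0.0002, 0.0001, 0.0], "hand": 0}
{"slide": [0.0, -0.002, 0.0], "delta_rot": [0.0001, 0.0, 0.0001], "hand": 0}
{"slide": [0.0, -0.003, 0.001], "delta_rot": [0.0002, 0.0001, 0.0], "hand": 0}
{"slide": [0.001, -0.002, 0.0], "delta_rot": [0.0001, 0.0, 0.0001], "hand": 0}
[-0.0005  0.006   0.0043  0.0016 -0.0013  0.0002]
-0.02 [395.40459608  59.55463417] [464.40964528 253.83897673]
0.03 [377.44655754  67.65290989] [431.20463219 236.17855017]
0.096 [351.78669375  79.22436586] [388.03501023 213.21834425]
```

View pics/side7.png

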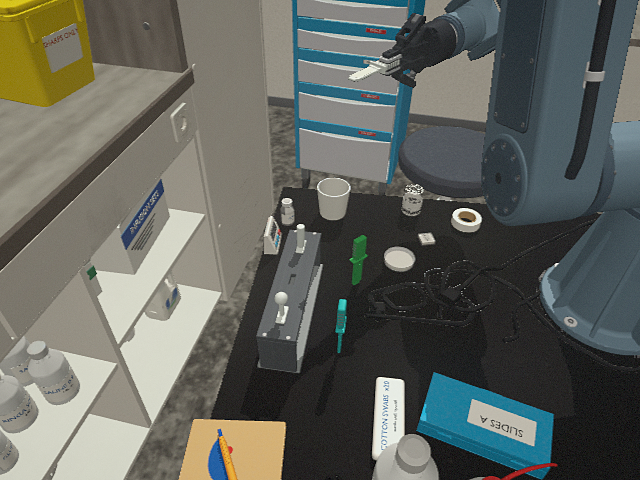

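View pics/top7.png

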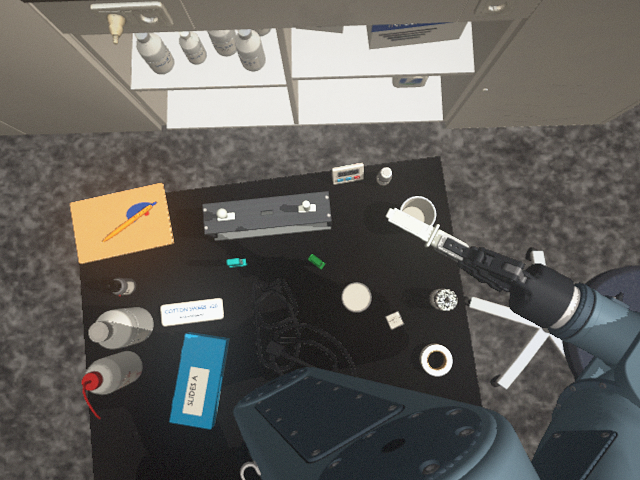

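The paddle is held level at about z 0.354, with its tip at side (350,79) and top (390,212). These match the predicted (352,79) and (388,213). The beaker, spatula, hook and small things are where they were, so I am handing in.

```bash
python3 -c "
import cv2,numpy as np
a=cv2.imread('pics/side0.png').astype(int);b=cv2.imread('pics/side7.png').astype(int)
for n,(x0,y0,x1,y1) in dict(beaker=(312,172,355,222),timer_vialc=(262,195,297,257),stand=(255,222,325,372),vial=(400,180,425,218),petri=(380,240,440,275)).items():print(n,(abs(a-b).max(2)[y0:y1,x0:x1]>60).sum())
from bench import ctrl
print(ctrl.hand_in())"
```

```text
beaker 0
timer_vialc 27
stand 171
vial 0
petri 0
the job is handed in; nothing more can be done
None
```

I gripped the paddle by its handle from above, drew it out of the middle slot and dipped its tip about 3 cm below the beaker rim. I then lifted it out, turned it level with a flat face up, and handed the job in at about 12.6 s. The gripper is still holding it at z ≈ 0.354 m, 20 cm above the beaker and stand or more.

**Last checks:**
- **Pose:** The tool was within about 0.15° of level and the arm was essentially still. The gripper opening was steady at 0.133, and the tip was within about 2 px of its predicted position in both views.
- **Paddle in grip:** While it hung upright, the tip looked about 2–3 px lower than predicted. That is a few millimetres at most and still inside the required dip depth.
- **Other objects:** Comparing start and end side pictures showed no change at the beaker, petri dish or the vial by the roll. The stand area changed by 171 px, which I put down to the missing paddle. The timer and small vial area changed by 27 px, which I did not look into. By eye they had not moved, and the arm was never near them at low height. I did not compare the gauze roll by pixels, only by eye.

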